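# Post the used clip electrode through the sprung flap of the collection box

## Robot

A 7-joint arm with a two-finger parallel gripper is mounted at the origin on a cart in front of the work surface, level with it; the furniture and walls round the work are solid. World frame = base frame: x ahead of the robot, y to its left, z up, the work surface at z = 0. Lengths are in m, angles in rad, forces in N, time in s.
With the tool pointing down it reaches from about 0.4 to 0.85 m from the base axis. Payload 4.5 kg.
Tool frame: the origin (TCP) lies midway between the tips of the shut fingers; the grasp point (between the pads) lies 19 mm behind it; z points along the fingers, y is the line along which they close (so a half turn about z gives the same grasp; the last joint's range is limited). The gripper opens to 88 mm and grips with 3 to 60 N. Pads are 18 mm wide; open, the fingers measure 123 mm over their backs; the gripper's body (75 mm by 187 mm) begins 45 mm behind the grasp point.
Start: joints at [1.146, 0.689, -0.195, 1.565, 0.157, 0.902, -0.215], TCP at [0.277, -0.56, 0.239] pointing down, gripper open.
Joint ranges: [-3.01, 3.01], [-0.46, 2.08], [-1.47, 1.51], [0.13, 2.56], [-1, 4.14], [0.04, 2.09], [-2.66, 2.66]. Speed limits (rad/s): [2.57, 2.57, 3.14, 3.14, 3.14, 3.14, 3.14].

## Interface

Orientations are given as a unit quaternion [x, y, z, w].
In Python, from plant import r, eyes, finish_job gives the robot as it stands. The module is installed in compiled form; this text tells all that it offers.
- The arm moves only by the tool move_arm, never from a script. Its argument "motion" is a list of rows, each a list of 7 numbers: the shift along the tool's x, y, z in mm, then the turn, a rotation vector about the tool's x, y, z in degrees, then the closure, from 0 (fully open) to 1 (shut). A call has 1 to 5 rows; each row is the pose to reach, as a shift and turn from the pose commanded when the call began, along the tool's axes at that moment; what a row does not reach only later rows make up. A row lasts 1/8 s, in which the tool goes at most 62.5 mm and 10.7 degrees, less where a joint would pass 70% of its speed; a pose out of reach is approached as far as the arm can. A call with a gripper value outside its range is refused whole. The fingers move at their own pace and stop on an object; "newtons" is the grip in N (left out, the last holds). Time passes only in rows, so rows that repeat a pose let the fingers close. It gives the time, the measured TCP pose, the force, the opening and the grip force at its end, in the units of the state.
- r.get_state(): the state, without advancing time (a new reading comes with each control period).
- eyes.snapshot(name): name is "side" or "top"; returns a dict with "frame" (400x640x3 uint8, red, green, blue), "z_map" (400x640 float32, m along the optical axis (not along the pixel's ray), 0 where there is no reading), "intrinsics" (3x3 intrinsics, pixels), "world_to_cam" (4x4, takes a point from world to camera coordinates). Camera axes: x right, y down, z forward; pixel columns grow to the right and rows downward; lengths in m; the calibration is good to about 2 mm. A picture is of the moment at which its call begins.
- finish_job(): hands the job in; it is judged then, once.
The state is a dict: "clock": time; "q": joint angles; "qd": joint speeds; "joint_torque": joint torques, N m; "tool_pos": TCP position; "eef_rot": TCP orientation; "contact_force": force on the tool from outside, world axes, zero at the start; "moment": the same for the moment, N m; "opening": opening from 0.0 (shut) to 1.0 (fully open); "finger_force": force on a finger pad.
Only numpy, scipy, OpenCV 4.12 (cv2) and the standard library are available. Lean on these libraries where they do the work, as an engineer would, in place of code of your own. Each camera call takes 0.05 s, during which the arm holds its last target. There are 200 camera calls.

## Task

A used clip electrode lies on the small steel deck of the white collection box. With one fingertip push the box's self-closing flap open and hold it open while you push the clip with the other finger over the edge of the deck, so that it drops into the box; then let the flap close and draw clear. Only push: do not pick the clip up, do not shove the flap open with the clip itself, and leave the other things on the mat where they are.

Things in the scene. Friction and masses are not known exactly. Their poses are not given: they have to be found in the camera images.
- drop_box: White collection box, fixed; bin 101 x 74 mm with 3 mm walls. Origin: centre of the bin's underside, 2 mm above the table; +x is the push-in direction, z up. Inner floor at z = 4 mm. From -x to +x: steel deck, sill (x = -45 mm), mouth closed by the sloping flap, hinge rod (x = +35 mm, z = 152 mm), rear cover down to x = +53 mm, z = 120 mm. Nothing stands above deck and flap.
- deck (a point): Centre of the steel deck's top (box x = -88, y = 0, z = 110 mm). The deck runs x = -130 to -45 mm, 74 mm wide, with side lips 6 mm high, 69 mm between them; its outer end has no wall.
- sill (a point): Middle of the deck's inner edge (box x = -45, y = 0, z = 110 mm). Past it is the bin's mouth, 68 mm wide between 3 mm cheeks whose upper edges follow the slope of the shut flap; the clip falls in here when the flap is open.
- hinge_line (a point): Middle of the flap's hinge rod, 80 mm past the sill (box x = +35, y = 0, z = 152 mm); rod 6 mm thick, its end knobs reach z = 158 mm. Fingers come down from above on the sill's side of it.
- drop_flap (a joint): Angle of the grey flap, rad: 0 shut, 1.1 fully in. Plate 86 x 63 x 3 mm hinged at its upper far edge; shut, it slopes 28 deg down to the sill; pushed along +x or down, its lower edge swings down into the bin. A spring shuts it (1 N at the lower edge to 5 N pushed wide near the hinge). A tip 5 mm above deck height meets it 10 mm past the sill, opens it 0.15 rad at 28 mm, 0.7 rad at 60 mm.
- clip: The used spring clip electrode, dark, 52 mm long, 14 mm wide, 15 mm high, loose on the deck, about 18 g. Origin: centre of its underside; its long side is its y axis, lying roughly across the push direction (up to about 0.25 rad off); its centre lies 29 to 49 mm before the sill.
- mat: Fixed grey mat, 112 x 460 x 2 mm, under the box and the bystanders; origin at the centre of its underside.
- serum: Bystander: brown dropper bottle with dark cap, 31 mm across, 88 mm high, standing on the mat; origin under its centre. Leave alone.
- spare_clip: Bystander: another clip electrode, 14 x 52 x 15 mm, lying on the mat below the deck; origin under its centre. Leave alone.

How it is judged:
On the way, in this order (a step that is already met when the one before it is completed fails the run):
1. a finger holds the flap open while the clip still lies on the deck (contact force between the fingers and drop_flap above 0.1 N and value of joint drop_flap above 0.15 rad and z of clip in the frame of drop_box above 0.1 m and x of clip in the frame of drop_box below -0.045 m), for 0.1 s.
2. the clip has dropped into the bin while a finger still holds the flap open (contact force between the fingers and drop_flap above 0.1 N and value of joint drop_flap above 0.15 rad and z of clip in the frame of drop_box below 0.06 m and x of clip in the frame of drop_box between -0.045 and 0.05 m and y of clip in the frame of drop_box between -0.034 and 0.034 m), for 0.1 s.
At the end, for the whole second after the job is handed in: The clip lies at rest inside the bin (its origin within the bin's walls, less than 60 mm above the box's underside), the flap is shut to within 0.05 rad, and no bystander has moved 15 mm (x of clip in the frame of drop_box between -0.045 and 0.05 m and y of clip in the frame of drop_box between -0.034 and 0.034 m and z of clip in the frame of drop_box between -0.005 and 0.06 m and value of joint drop_flap below 0.05 rad and linear speed of clip below 0.02 m/s and distance of each of serum, spare_clip from where it was at the start of the episode below 0.015 m); the robot touches nothing.
It fails at once if the clip is lifted more than 30 mm above the deck (z of clip in the frame of drop_box above 0.14 m).
It fails at once if the clip pushes the flap while no finger is on the flap (contact force between clip and drop_flap above 0.5 N and contact force between the fingers and drop_flap below 0.05 N and z of clip in the frame of drop_box above 0.1 m).
It fails at once if a bystander is disturbed (moved 15 mm) (distance of any of serum, spare_clip from where it was at the start of the episode above 0.015 m).
It also fails if it takes over 32 s, if anything falls off the work surface, if the arm or the gripper's body presses on something with over 40 N, if the wrist force passes 120 N, or if a joint passes its speed limit or range.

## Working session

There is one attempt and no reset: what is moved stays moved. The work goes in short steps, Python scripts to look and compute and a tool call to move; the robot and the scene stay as the last step left them, time stands still between calls to the robot, and variables do not carry over. Pictures are saved under pics/ and viewed, at most 11 in all, crops included, and the job is handed in when it is done.

Besides the shell and the picture viewer there is one more tool, called after "Call:" by a JSON object that holds its "api" and its "payload". move_arm: Moves the arm, as the interface text tells. Its arguments: {"type":"object","properties":{"motion":{"type":"array","items":{"type":"array","items":{"type":"number"}}},"newtons":{"type":"number"}},"required":["motion"]}

```bash
mkdir -p pics; cat > h.py <<'E'
import numpy as np, cv2
from plant import r, eyes, finish_job
def snap(name,fn=None):
    s=eyes.snapshot(name)
    if fn: cv2.imwrite('pics/'+fn,cv2.cvtColor(s['frame'],cv2.COLOR_RGB2BGR))
    return s
def world(s,u,v,z=None):
    K=s['intrinsics'];T=np.linalg.inv(s['world_to_cam'])
    d=np.linalg.inv(K)@[u,v,1]
    if z is None:
        zz=s['z_map'][int(round(v)),int(round(u))]; return T[:3,:3]@(d*zz)+T[:3,3]
    w=T[:3,:3]@d; return T[:3,3]+w*(z-T[2,3])/w[2]
E
python3 - <<'E'
from h import *
for n in('top','side'):
    s=snap(n,n+'0.png'); np.savez(n+'0.npz',**s)
    print(n,np.linalg.inv(s['world_to_cam']).round(3),s['intrinsics'])
st=r.get_state();print(st)
E
```

```text
top [[-0.012 -0.998  0.057  0.398]
 [-1.     0.012  0.005  0.132]
 [-0.005 -0.057 -0.998  0.963]
 [ 0.     0.     0.     1.   ]] [[519.27362407   0.         316.91608702]
 [  0.         519.27362407 197.1319104 ]
 [  0.           0.           1.        ]]
side [[ 0.84  -0.339  0.422  0.095]
 [-0.542 -0.535  0.649 -0.408]
 [ 0.006 -0.774 -0.633  0.645]
 [ 0.     0.     0.     1.   ]] [[487.30528674   0.         314.90572869]
 [  0.         487.30528674 198.21889972]
 [  0.           0.           1.        ]]
{'clock': 0.1, 'q': array([ 1.14579105,  0.68986871, -0.19453087,  1.566202  ,  0.15731868,
        0.90248734, -0.21510623]), 'qd': array([ 1.32172748e-03, -4.22011896e-04, -1.25310267e-03, -2.82287881e-03,
       -2.79847332e-04, -1.49786806e-03,  7.31687600e-05]), 'joint_torque': array([-4.08548454e-03, -5.28505218e+01, -1.27177019e+00, -1.53837669e+01,
       -5.25458856e-02,  1.95720015e-03,  8.42053714e-05]), 'tool_pos': array([ 0.27652215, -0.55989685,  0.23802024]), 'eef_rot': array([ 9.73792404e-01,  2.27437323e-01, -2.37908156e-04, -7.49352216e-04]), 'contact_force': array([ 0.1761897 , -0.57855042, -0.25753515]), 'moment': array([-0.0393531 ,  0.02141085, -0.01884782]), 'finger_force': 0.0, 'opening': 1.00241020393498}
```

View pics/top0.png

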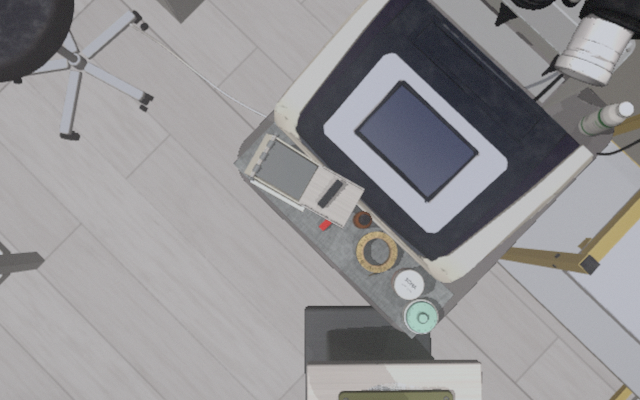

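View pics/side0.png

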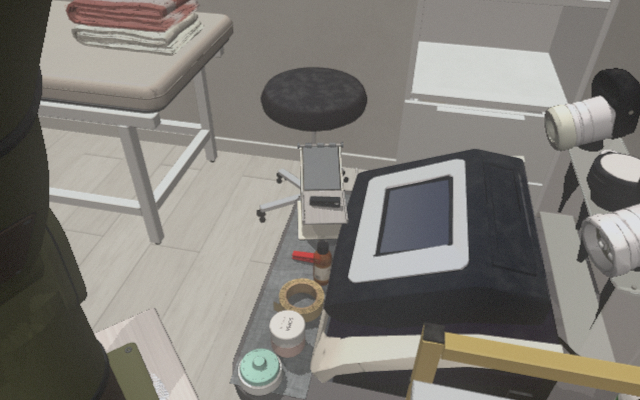

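```bash
python3 - <<'E'
import cv2
a=cv2.imread('pics/top0.png')[125:235,225:375]; cv2.imwrite('pics/t0c.png',cv2.resize(a,None,fx=5.333,fy=5.333,interpolation=cv2.INTER_CUBIC))
E
```

```text
(no output)
```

View pics/t0c.png

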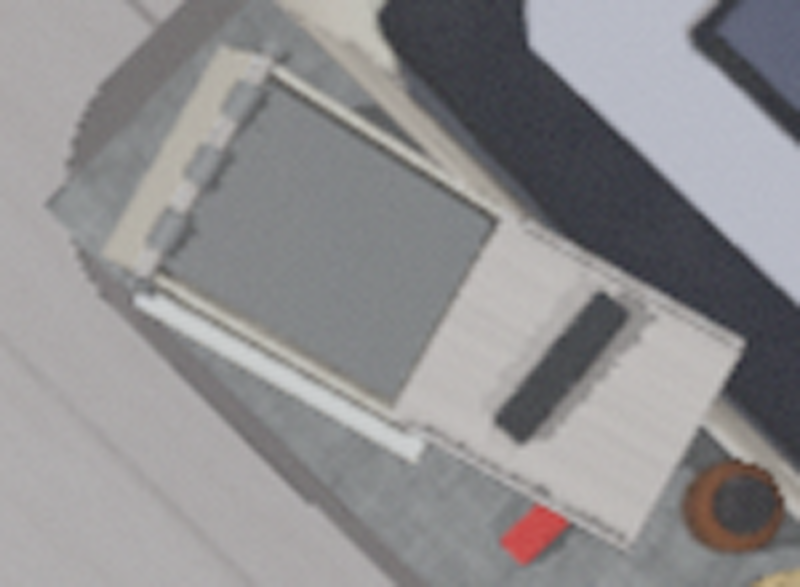

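```bash
cat > m.py <<'E'
from h import *
s=dict(np.load('top0.npz'))
def P(cx,cy,z=None): return world(s,225+(cx+.5)/5.333-.5,125+(cy+.5)/5.333-.5,z)
pts=dict(outA=(745,343,.118),outB=(630,548,.118),sillA=(500,218,.113),sillB=(393,408,.113),knA=(270,62,.158),knB=(147,287,.158),
 c1=(600,290,.127),c2=(636,310,.127),c3=(522,445,.127),c4=(494,422,.127))
W={}
for k,(a,b,z) in pts.items():
    W[k]=P(a,b,z); print(k,W[k].round(4),P(a,b).round(4))
for q in [(560,365),(440,300),(680,400),(450,360),(300,200),(740,500),(535,535)]: print(q,P(*q).round(4))
x=((W['sillA']+W['sillB'])-(W['outA']+W['outB']))[:2]; print('yaw out-sill',np.degrees(np.arctan2(x[1],x[0])),np.linalg.norm(x)/2)
x=((W['knA']+W['knB'])-(W['outA']+W['outB']))[:2]; print('yaw out-kn',np.degrees(np.arctan2(x[1],x[0])),np.linalg.norm(x)/2)
for a,b in(('outA','outB'),('knA','knB'),('sillA','sillB')):
    d=(W[a]-W[b])[:2]; print(a,np.degrees(np.arctan2(d[1],d[0]))+90,np.linalg.norm(d))
E
python3 m.py
```

```text
outA [0.4588 0.0585 0.118 ] [0.4599 0.0573 0.1035]
outB [0.3967 0.0946 0.118 ] [0.3965 0.0895 0.0033]
sillA [0.4988 0.133  0.113 ] [0.4985 0.133  0.1153]
sillB [0.4405 0.1666 0.113 ] [0.4459 0.171  0.0053]
knA [0.5403 0.1998 0.158 ] [0.5401 0.1998 0.1591]
knB [0.4745 0.2362 0.158 ] [0.4745 0.2363 0.1576]
c1 [0.4748 0.103  0.127 ] [0.4763 0.1024 0.1112]
c2 [0.4686 0.0921 0.127 ] [0.4699 0.0914 0.1123]
c3 [0.4281 0.1272 0.127 ] [0.4282 0.1271 0.1244]
c4 [0.4352 0.1355 0.127 ] [0.4353 0.1355 0.1239]
(560, 365) [0.4522 0.1154 0.1271]
(440, 300) [0.4735 0.1517 0.1148]
(680, 400) [0.442  0.0783 0.1117]
(450, 360) [0.455  0.1489 0.1134]
(300, 200) [0.5012 0.1924 0.1438]
(740, 500) [0.4113 0.0586 0.0906]
(535, 535) [0.4013 0.1225 0.0171]
yaw out-sill 60.238378167342965 0.08433871345486815
yaw out-kn 60.63607525557601 0.16232201561448953
outA 59.878213693804035 0.07186010401758684
knA 61.045498374213814 0.07518255751199605
sillA 60.051329560466854 0.06727017328785019
```

```bash
cat > hm.py <<'E'
from h import *
s=dict(np.load('top0.npz'))
v,u=np.mgrid[0:400,0:640]; Z=s['z_map']
K=s['intrinsics'];T=np.linalg.inv(s['world_to_cam'])
p=np.stack([(u-K[0,2])/K[0,0]*Z,(v-K[1,2])/K[1,1]*Z,Z],-1)@T[:3,:3].T+T[:3,3]
p=p[Z>0]
print('mm heights; rows x, cols y .5..-.7')
ys=np.arange(.45,-.5,-.05)
print('      ',*['%5.2f'%y for y in ys])
for x in np.arange(.8,.05,-.05):
    print('%5.2f: '%x,*['%5d'%(1000*m[:,2].max()) if len(m:=p[(abs(p[:,0]-x)<.025)&(abs(p[:,1]-y)<.025)]) else '    .' for y in ys])
# in box frame
o=np.array([.4913,.1887]);a=np.radians(60.4);R=np.array([[np.cos(a),np.sin(a)],[-np.sin(a),np.cos(a)]])
b=np.c_[(p[:,:2]-o)@R.T,p[:,2]]
print('box frame max heights: rows x, cols y')
ys=np.arange(.14,-.17,-.02);print('      ',*['%5.2f'%y for y in ys])
for x in np.arange(.16,-.26,-.02):
    print('%5.2f: '%x,*['%5d'%(1000*m[:,2].max()) if len(m:=b[(abs(b[:,0]-x)<.01)&(abs(b[:,1]-y)<.01)]) else '    .' for y in ys])
E
python3 hm.py
```

```text
mm heights; rows x, cols y .5..-.7
        0.45  0.40  0.35  0.30  0.25  0.20  0.15  0.10  0.05  0.00 -0.05 -0.10 -0.15 -0.20 -0.25 -0.30 -0.35 -0.40 -0.45
 0.80:   -363  -386  -616  -618  -619     .     .     .     .     .     .    13    13    44    22     .     .     .     .
 0.75:   -616  -386  -390  -616  -622     .     .   132   143   184   184     .   202   198   218    41     .     .    32
 0.70:   -619  -617  -392  -386  -391     .   103   132   189   193   189   188   255   304   326    46     0     .    23
 0.65:   -618  -615  -623     .     .    75   100   162   182   193   194   188   188   260   326   316   202     3     .
 0.60:   -616  -618     .     .     5    68   130   153   173   186   193   195   188   266   272   263   131   129    -9
 0.55:   -616  -617  -619     5   136   162   120   144   152   169   186   194   194   191   183   139   152   126  -153
 0.50:   -617  -617  -616     5   162   162   140   124   138   154   168   185   193   191   182   150   143    35  -152
 0.45:   -616  -616  -616  -617   162   150   128   130   125   137   157   174   183   18
[... 2510 characters left out ...]
   7     8   122   116   117   116   121   124   133   138   148   156   165
-0.14:   -619     .     5     7     6     6    91    94   106   115   127   137   141   151   158   167
-0.16:   -615     1     7     6     8    26    92    93   108   119   129   138   142   151   160   168
-0.18:   -621     5     6    29    30    30    30    98   112   123   131   136   147   154   163   171
-0.20:   -620     6     7    31    30     7    30   104   113   126   133   139   148   156   166   174
-0.22:      .     6     6    31    30    31    29   106   120   128   139   146   151   158   167   178
-0.24:      3     8     6     6    29    30    29   110   122   130   140   148   157   167   175   182
```

```bash
cat > go.py <<'E'
import sys
from h import *
from scipy.spatial.transform import Rotation as Ro
O=np.array([.4913,.1887]);A=60.4
def rel(bx,by,z,yaw=A,pose=None):
    """box-frame mm bx,by, world z mm, tool-y heading deg -> tool shift mm, turn deg"""
    st=r.get_state(); p0=st['tool_pos'];R0=Ro.from_quat(st['eef_rot'])
    a=np.radians(A); w=O+np.array([[np.cos(a),-np.sin(a)],[np.sin(a),np.cos(a)]])@[bx/1e3,by/1e3]
    y=np.array([np.cos(np.radians(yaw)),np.sin(np.radians(yaw)),0]);zz=np.array([0,0,-1.]);x=np.cross(y,zz)
    R1=Ro.from_matrix(np.c_[x,y,zz])
    return R0.inv().apply(np.r_[w,z/1e3]-p0)*1e3,(R0.inv()*R1).as_rotvec(degrees=True)
def box():
    p=r.get_state()['tool_pos'];a=np.radians(A);d=p[:2]-O
    return np.array([np.cos(a)*d[0]+np.sin(a)*d[1],-np.sin(a)*d[0]+np.cos(a)*d[1],p[2]])*1e3
if __name__=='__main__':
    s,t=rel(*map(float,sys.argv[1:])); print('box',box().round(1),'shift',s.round(1),'turn',t.round(2)); st=r.get_state();print(st['clock'],st['contact_force'].round(2))
E
python3 go.py -55 -1 260
python3 - <<'E'
from go import *
# via world (.5,-.3)
p=r.get_state();R0=Ro.from_quat(p['eef_rot'])
for w in ((.48,-.35,.4),(.52,-.1,.4),(.4641,.1409,.4)): print(w,(R0.inv().apply(np.array(w)-p['tool_pos'])*1e3).round())
E
```

```text
box [-757. -183.  238.] shift [ 479.2 -544.4  -21.2] turn [-6.0000e-02 -9.0000e-02 -1.2411e+02]
0.1 [ 0.18 -0.58 -0.26]
(0.48, -0.35, 0.4) [ 275.  -98. -162.]
(0.52, -0.1, 0.4) [ 422. -305. -162.]
(0.4641, 0.1409, 0.4) [ 479. -545. -161.]
```

Call:
{"api": "move_arm", "payload": {"motion": [[0, 0, -50, 0, 0, 0, 0], [0, 0, -100, 0, 0, 0, 0], [0, 0, -150, 0, 0, 0, 0]]}}

```text
clock: 0.48
tool_pos: [0.2766, -0.56, 0.3898]
eef_rot: [0.974, 0.227, -0.0, -0.001]
contact_force: [0.0, -0.4, -0.9]
opening: 1.0
finger_force: 0.0
```

Call:
{"api": "move_arm", "payload": {"motion": [[50, -18, 0, 0, 0, -8, 0], [105, -38, 0, 0, 0, -16, 0], [160, -57, 0, 0, 0, -24, 0], [215, -77, 0, 0, 0, -32, 0], [270, -98, 0, 0, 0, -40, 0]]}}

```text
clock: 1.1
tool_pos: [0.4763, -0.3515, 0.3884]
eef_rot: [0.836, 0.549, -0.0, -0.0]
contact_force: [0.9, -0.7, -0.7]
opening: 1.003
finger_force: 0.0
```

```bash
python3 go.py -55 -1 390; python3 - <<'E'
from go import *
p=r.get_state();R0=Ro.from_quat(p['eef_rot'])
for w in ((.52,-.1,.39),): print(w,(R0.inv().apply(np.array(w)-p['tool_pos'])*1e3).round())
E
```

```text
box [-477.1 -253.8  388.4] shift [ 446.7 -206.2   -1.5] turn [-3.000e-02 -2.000e-02 -8.387e+01]
1.1 [ 0.9  -0.67 -0.73]
(0.52, -0.1, 0.39) [248. -60.  -2.]
```

Call:
{"api": "move_arm", "payload": {"motion": [[50, -10, 0, 0, 0, -9, 0], [100, -22, 0, 0, 0, -18, 0], [150, -34, 0, 0, 0, -27, 0], [200, -46, 0, 0, 0, -36, 0], [250, -60, 0, 0, 0, -45, 0]]}}

```text
clock: 1.72
tool_pos: [0.5209, -0.0984, 0.3884]
eef_rot: [0.562, 0.827, -0.0, -0.0]
contact_force: [1.3, -0.2, -0.2]
opening: 0.999
finger_force: 0.0
```

```bash
python3 go.py -55 -1 260
```

```text
box [-235.  -167.6  388.4] shift [242.7  35.9 128.4] turn [-3.000e-02 -1.000e-02 -3.883e+01]
1.725 [ 1.29 -0.17 -0.16]
```

Call:
{"api": "move_arm", "payload": {"motion": [[50, 7, 10, 0, 0, -9, 0], [105, 15, 30, 0, 0, -18, 0], [160, 24, 60, 0, 0, -27, 0], [205, 31, 95, 0, 0, -34, 0], [243, 36, 128, 0, 0, -38.8, 0]]}}

```text
clock: 2.35
tool_pos: [0.4656, 0.1411, 0.2596]
eef_rot: [0.256, 0.967, 0.0, -0.0]
contact_force: [0.2, -0.1, -0.3]
opening: 1.003
finger_force: 0.0
```

```bash
python3 go.py -55 -1 200;  python3 - <<'E'
from h import *
for n in('top','side'): np.savez(n+'1.npz',**snap(n,n+'1.png'))
a=cv2.imread('pics/side1.png')[60:300,200:440]; b=cv2.imread('pics/top1.png')[110:250,210:350]
cv2.imwrite('pics/s1c.png',np.hstack([cv2.resize(a,(400,400)),cv2.resize(b,(400,400))]))
E
```

```text
box [-54.1  -1.2 259.6] shift [ 0.2 -1.  59.6] turn [ 0.   -0.02 -0.08]
2.35 [ 0.15 -0.08 -0.31]
```

View pics/s1c.png

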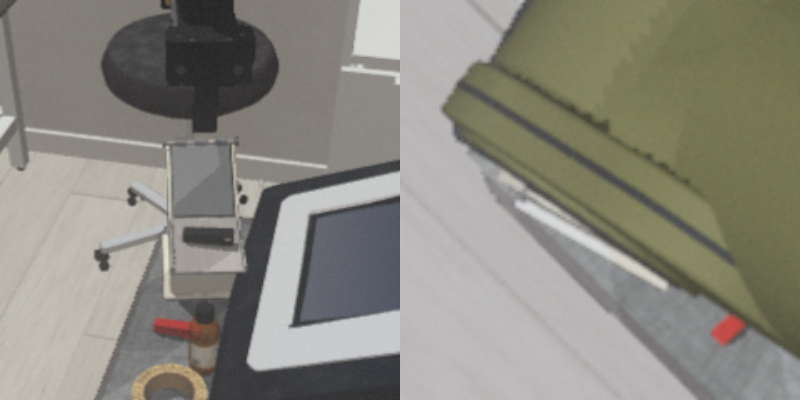

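```bash
python3 - <<'E'
from go import *
s=dict(np.load('side1.npz'));a=np.radians(A);R=np.array([[np.cos(a),np.sin(a)],[-np.sin(a),np.cos(a)]])
for v in range(96,146,3):
    row=[]
    for u in (316,319,322,325,328):
        w=world(s,u,v); b=R@(w[:2]-O)*1e3; row.append('%d,%d,%d'%(b[0],b[1],w[2]*1e3))
    print(v,'  '.join(row))
E
```

```text
96 -142,14,346  -143,11,347  -143,7,347  -141,3,346  -142,0,346
99 -137,14,340  -137,10,340  -137,6,340  -136,2,339  -136,-1,338
102 -137,14,335  -136,10,334  -136,6,334  -139,2,336  -136,-1,334
105 -137,14,331  -138,10,331  -136,6,330  -137,2,331  -136,-1,330
108 -138,14,327  -135,10,325  -136,6,326  -135,2,325  -136,-1,325
111 -137,14,322  -137,10,322  -136,6,321  -137,2,321  -714,50,644
114 -113,12,303  -112,8,303  -113,4,303  -112,0,303  -113,-3,303
117 -111,12,298  -114,8,299  -112,4,298  -113,0,298  -112,-4,298
120 -114,12,294  -111,8,293  -112,4,293  -112,0,293  -114,-3,294
123 -112,12,289  -111,8,288  -112,4,288  -111,0,287  -112,-4,288
126 -111,12,283  -111,8,283  -111,4,283  -111,0,283  -111,-4,283
129 -112,12,279  -111,8,278  -110,4,277  -108,0,276  -109,-4,277
132 -108,12,272  -109,8,271  -109,3,271  -111,0,272  -108,-4,271
135 -109,12,267  -111,8,268  -109,3,266  -110,0,267  -108,-5,266
138 -714,50,644  -109,8,261  -110,3,262  -108,0,261  -110,-5,262
141 1101,-63,-518  1100,-76,-518  1097,-89,-516  1091,-101,-513  1083,-114,-508
144 38,3,155  34,-2,157  33,-7,158  34,-13,157  36,-18,156
```

```bash
python3 - <<'E'
from go import *
s=dict(np.load('side1.npz'))
f=cv2.cvtColor(s['frame'],cv2.COLOR_RGB2BGR)
cv2.imwrite('pics/s1d.png',cv2.resize(f[120:240,270:390],(600,600),interpolation=cv2.INTER_CUBIC))
E
```

```text
(no output)
```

View pics/s1d.png

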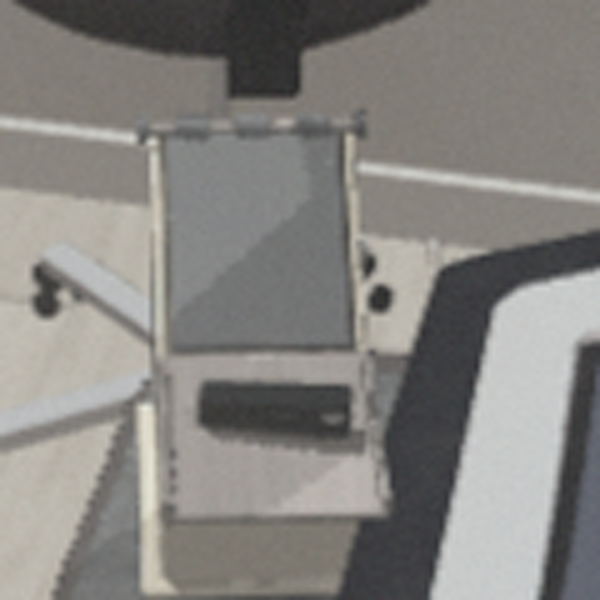

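```bash
python3 - <<'E'
from go import *
s=dict(np.load('side1.npz'));a=np.radians(A);R=np.array([[np.cos(a),np.sin(a)],[-np.sin(a),np.cos(a)]])
def B(cx,cy,z):
    w=world(s,270+(cx+.5)/5-.5,120+(cy+.5)/5-.5,z); return (R@(w[:2]-O)*1e3).round(1)
for n,(x,y,z) in dict(knL=(146,136,.156),knR=(361,120,.156),flL=(172,351,.114),flR=(353,351,.114),outL=(165,518,.112),outR=(388,513,.118),ctl=(204,382,.127),ctr=(350,384,.127),cbl=(197,430,.112),cbr=(351,438,.112),tipL=(228,96,.2596),tipR=(299,96,.2596)).items(): print(n,B(x,y,z))
E
```

```text
knL [30.3 35. ]
knR [ 37.2 -44.2]
flL [-43.1  28.7]
flR [-46.2 -34.8]
outL [-127.9   34.3]
outR [-135.7  -37.4]
ctl [-76.9  19.1]
ctr [-80.4 -30. ]
cbl [-84.1  21.8]
cbr [-90.9 -29.9]
tipL [-107.5   13.5]
tipR [-108.5   -7.3]
```

Call:
{"api": "move_arm", "payload": {"motion": [[1, -1, 40, 0, 0, 0, 0], [2, -2, 80, 0, 0, 0, 0], [2, -2, 90, 0, 0, 0, 0]]}}

```text
clock: 2.82
tool_pos: [0.4629, 0.1373, 0.1692]
eef_rot: [0.259, 0.966, -0.002, -0.001]
contact_force: [0.2, -0.1, 0.5]
opening: 1.001
finger_force: 0.0
```

```bash
python3 go.py -56 -3 116;  python3 - <<'E'
from h import *
s=snap('side'); np.savez('side2.npz',**s)
f=cv2.cvtColor(s['frame'],cv2.COLOR_RGB2BGR)
cv2.imwrite('pics/s2d.png',cv2.resize(f[120:240,270:390],(600,600),interpolation=cv2.INTER_CUBIC))
E
```

```text
box [-58.8  -0.7 169.2] shift [-2.4  3.  53.2] turn [-0.22 -0.09 -0.38]
2.825 [ 0.23 -0.09  0.52]
```

View pics/s2d.png

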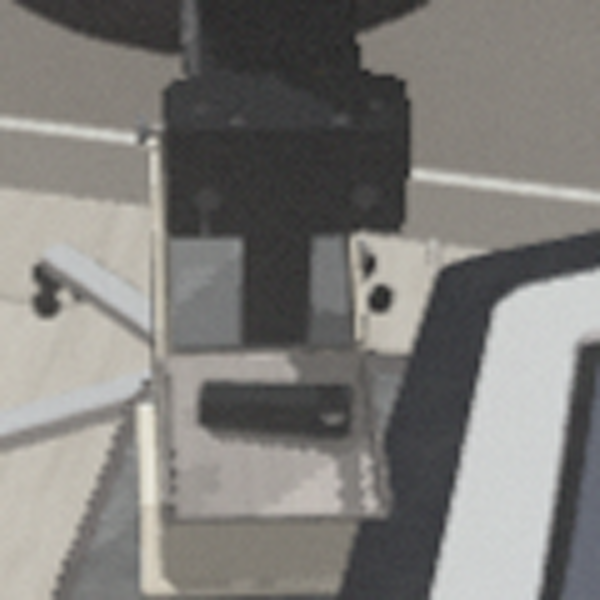

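```bash
python3 - <<'E'
from go import *
s=dict(np.load('side2.npz'));a=np.radians(A);R=np.array([[np.cos(a),np.sin(a)],[-np.sin(a),np.cos(a)]])
def B(cx,cy,z):
    w=world(s,270+(cx+.5)/5-.5,120+(cy+.5)/5-.5,z); return (R@(w[:2]-O)*1e3).round(1)
for q in ((243,346,.1692),(308,346,.1692),(243,346,.167)): print(B(*q))
print(box(),r.get_state()['qd'].round(3))
E
```

```text
[-111.5    8.5]
[-112.5  -12. ]
[-108.7    8.3]
[-58.19218654  -0.71706101 169.32618345] [ 0.017 -0.036 -0.035 -0.03  -0.035  0.035  0.033]
```

Call:
{"api": "move_arm", "payload": {"motion": [[-3, 1, 8, 0, 0, 0, 0], [-3, 1, 16, 0, 0, 0, 0], [-3, 1, 20, 0, 0, 0, 0], [-3, 1, 20, 0, 0, 0, 0]]}}

```text
clock: 3.38
tool_pos: [0.4668, 0.1382, 0.1507]
eef_rot: [0.258, 0.966, -0.0, 0.0]
contact_force: [-0.3, -1.0, 0.8]
opening: 1.002
finger_force: 0.0
```

```bash
python3 go.py -56 -2.5 116
```

```text
box [-56.   -3.6 150.7] shift [ 1.1  0.  34.7] turn [-0.01  0.01 -0.31]
3.375 [-0.34 -0.98  0.78]
```

Good. Descend, watching for contact.

Call:
{"api": "move_arm", "payload": {"motion": [[1, 0, 8, 0, 0, -0.3, 0], [1, 0, 16, 0, 0, -0.3, 0], [1, 0, 24, 0, 0, -0.3, 0], [1, 0, 30, 0, 0, -0.3, 0], [1, 0, 32, 0, 0, -0.3, 0]]}}

```text
clock: 4.0
tool_pos: [0.4657, 0.1386, 0.1182]
eef_rot: [0.255, 0.967, -0.0, -0.0]
contact_force: [-0.4, -0.8, 1.1]
opening: 0.998
finger_force: 0.7
```

```bash
python3 go.py -56 -2.5 116;  python3 - <<'E'
from h import *
s=snap('side'); np.savez('side3.npz',**s)
f=cv2.cvtColor(s['frame'],cv2.COLOR_RGB2BGR)
cv2.imwrite('pics/s3d.png',cv2.resize(f[120:240,270:390],(600,600),interpolation=cv2.INTER_CUBIC))
E
```

```text
box [-56.2  -2.5 118.2] shift [0.  0.2 2.2] turn [-0.04 -0.01 -0.  ]
4.0 [-0.35 -0.84  1.13]
```

View pics/s3d.png

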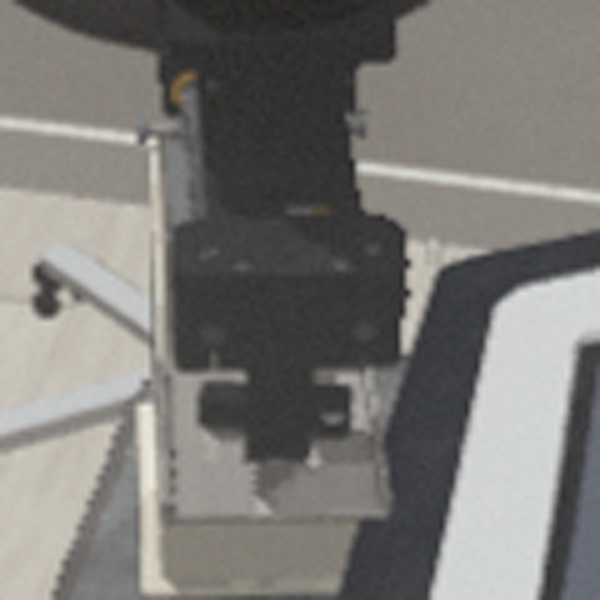

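Call:
{"api": "move_arm", "payload": {"motion": [[0, 3, 1, 0, 0, 0, 0], [0, 7, 1, 0, 0, 0, 0], [0, 12, 1, 0, 0, 0, 0], [0, 17, 1, 0, 0, 0, 0], [0, 20, 1, 0, 0, 0, 0]], "newtons": 15}}

```text
clock: 4.68
tool_pos: [0.4756, 0.1557, 0.1175]
eef_rot: [0.256, 0.967, -0.001, -0.0]
contact_force: [-0.9, -4.3, -1.2]
opening: 0.999
finger_force: 1.7
```

```bash
python3 go.py -15 -2.5 116;  python3 - <<'E'
from go import *
s=snap('side'); np.savez('side4.npz',**s)
f=cv2.cvtColor(s['frame'],cv2.COLOR_RGB2BGR)
cv2.imwrite('pics/s4d.png',cv2.resize(f[120:240,270:390],(600,600),interpolation=cv2.INTER_CUBIC))
E
```

```text
box [-36.5  -2.6 117.5] shift [ 0.1 21.5  1.4] turn [-0.09 -0.   -0.02]
4.675 [-0.88 -4.35 -1.22]
```

View pics/s4d.png

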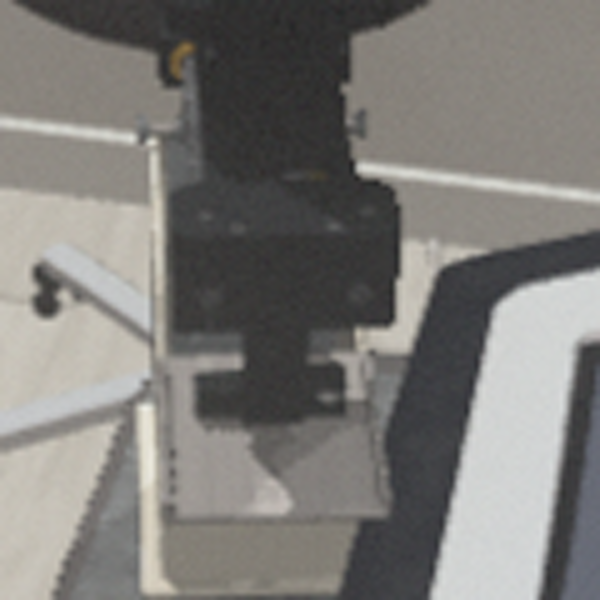

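Call:
{"api": "move_arm", "payload": {"motion": [[0, 2, 0, 0, 0, 0, 0.05], [0, 5, 0, 0, 0, 0, 0.12], [0, 9, 0, 0, 0, 0, 0.2], [0, 12, 0, 0, 0, 0, 0.27], [0, 12, 0, 0, 0, 0, 0.27]]}}

```text
clock: 5.35
tool_pos: [0.482, 0.167, 0.1177]
eef_rot: [0.255, 0.967, 0.0, 0.0]
contact_force: [-1.4, -2.2, -0.1]
opening: 0.731
finger_force: 1.6
```

```bash
python3 go.py -15 -2.5 116;  python3 - <<'E'
from go import *
s=snap('side'); np.savez('side5.npz',**s)
f=cv2.cvtColor(s['frame'],cv2.COLOR_RGB2BGR)
cv2.imwrite('pics/s5d.png',cv2.resize(f[120:240,270:390],(600,600),interpolation=cv2.INTER_CUBIC))
E
```

```text
box [-23.5  -2.6 117.7] shift [0.1 8.5 1.7] turn [ 0.03  0.   -0.  ]
5.35 [-1.39 -2.21 -0.14]
```

View pics/s5d.png

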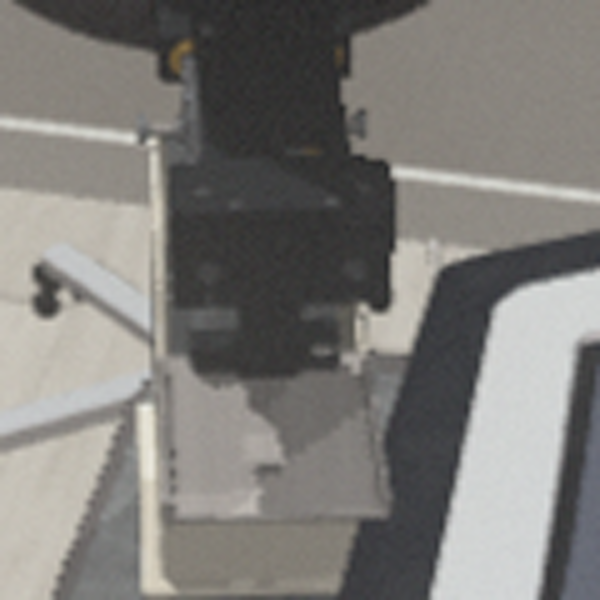

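Call:
{"api": "move_arm", "payload": {"motion": [[0, 3, 0, 0, 0, 0, 0.33], [0, 6, 0, 0, 0, 0, 0.41], [0, 9, 0, 0, 0, 0, 0.48], [0, 10, 0, 0, 0, 0, 0.5], [0, 10, 0, 0, 0, 0, 0.5]]}}

```text
clock: 6.02
tool_pos: [0.4869, 0.1757, 0.1178]
eef_rot: [0.255, 0.967, 0.0, 0.0]
contact_force: [-1.3, -2.1, 1.3]
opening: 0.5
finger_force: 1.5
```

Call:
{"api": "move_arm", "payload": {"motion": [[0, 0, 0, 0, 0, 0, 0.5], [0, 0, 0, 0, 0, 0, 0.5], [0, 0, 0, 0, 0, 0, 0.5]]}}

```text
clock: 6.4
tool_pos: [0.4868, 0.1755, 0.1178]
eef_rot: [0.256, 0.967, 0.0, 0.0]
contact_force: [-2.0, -2.7, 2.7]
opening: 0.5
finger_force: 1.5
```

```bash
python3 go.py -15 -2.5 116;  python3 - <<'E'
from go import *
s=snap('side'); t=snap('top')
f=cv2.cvtColor(s['frame'],cv2.COLOR_RGB2BGR); g=cv2.cvtColor(t['frame'],cv2.COLOR_RGB2BGR)
cv2.imwrite('pics/s6d.png',np.hstack([cv2.resize(x,(400,400),interpolation=cv2.INTER_CUBIC) for x in (f[140:220,290:370],g[110:230,230:350])]))
E
```

```text
box [-13.7  -2.6 117.8] shift [ 0.1 -1.3  1.8] turn [ 0.03  0.01 -0.01]
6.4 [-1.99 -2.65  2.66]
```

View pics/s6d.png

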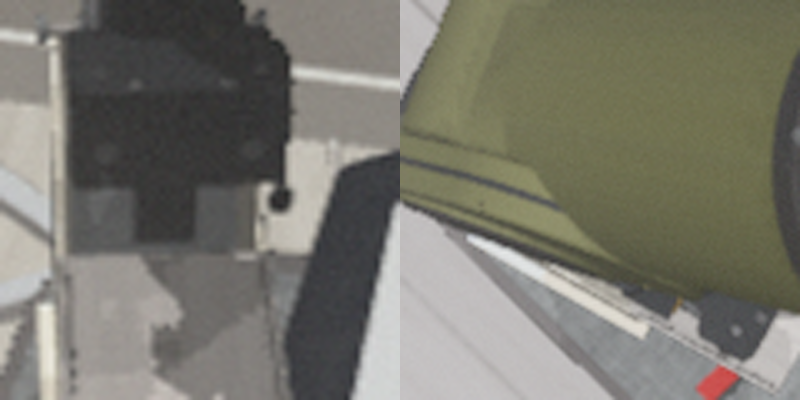

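```bash
python3 - <<'E'
from go import *
s=snap('side');a=np.radians(A);R=np.array([[np.cos(a),np.sin(a)],[-np.sin(a),np.cos(a)]])
for v in range(176,194,2):
    print(v,*['(%d %d %d)'%(*(R@(w[:2]-O)*1e3),w[2]*1e3) for u in (306,310,314,332,336) for w in [world(s,u,v)]], s['frame'][v,310], s['frame'][v,334])
E
```

```text
176 (-98 27 185) (-99 20 185) (-100 14 186) (-100 -13 185) (-99 -20 184) [62 61 62] [59 60 58]
178 (11 23 99) (11 15 98) (13 7 96) (12 -25 96) (10 -33 97) [99 98 98] [84 85 85]
180 (10 23 94) (11 15 93) (9 8 95) (10 -25 93) (8 -32 94) [97 97 98] [85 86 85]
182 (8 23 91) (6 15 92) (8 8 91) (10 -25 88) (10 -33 87) [93 94 93] [85 86 86]
184 (7 23 87) (8 15 87) (8 8 86) (5 -25 87) (6 -33 86) [94 94 93] [87 85 86]
186 (7 23 83) (4 15 84) (4 8 85) (3 -25 84) (4 -33 83) [92 91 91] [87 86 87]
188 (4 23 80) (6 15 78) (4 8 80) (4 -25 79) (2 -32 79) [92 92 92] [86 88 87]
190 (2 23 77) (2 15 76) (1 8 77) (3 -25 74) (2 -33 75) [108 108 105] [82 81 80]
192 (-47 25 112) (-46 18 111) (-48 11 112) (-48 -20 111) (-49 -27 112) [156 153 146] [109 106 104]
```

Call:
{"api": "move_arm", "payload": {"motion": [[0, -1, -5, 0, 0, 0, 0.5], [0, -4, -15, 0, 0, 0, 0.5], [0, -8, -30, 0, 0, 0, 0.5], [0, -12, -60, 0, 0, 0, 0.5], [0, -20, -100, 0, 0, 0, 0.5]]}}

```text
clock: 7.18
tool_pos: [0.4772, 0.1591, 0.2196]
eef_rot: [0.255, 0.967, 0.002, 0.0]
contact_force: [1.2, 0.3, -0.1]
opening: 0.497
finger_force: 0.0
```

Call:
{"api": "move_arm", "payload": {"motion": [[0, -40, -40, 0, 0, 0, 0.5], [0, -80, -80, 0, 0, 0, 0.5], [0, -130, -120, 0, 0, 0, 0.5], [0, -180, -150, 0, 0, 0, 0.5], [0, -180, -150, 0, 0, 0, 0.5]]}}

```text
clock: 7.8
tool_pos: [0.3881, -0.0018, 0.3701]
eef_rot: [0.26, 0.966, -0.001, 0.003]
contact_force: [0.4, -0.4, -0.4]
opening: 0.498
finger_force: 0.0
```

```bash
python3 go.py -15 -2.5 116;  python3 - <<'E'
from go import *
s=snap('side'); t=snap('top')
f=cv2.cvtColor(s['frame'],cv2.COLOR_RGB2BGR); g=cv2.cvtColor(t['frame'],cv2.COLOR_RGB2BGR)
cv2.imwrite('pics/s7d.png',np.hstack([cv2.resize(x,(400,400),interpolation=cv2.INTER_CUBIC) for x in (f[130:290,250:410],g[110:270,230:390])]))
a=np.radians(A);R=np.array([[np.cos(a),np.sin(a)],[-np.sin(a),np.cos(a)]])
for v in range(150,194,4):
    print(v,*['(%d %d %d)'%(*(R@(w[:2]-O)*1e3),w[2]*1e3) for u in (310,322,334) for w in [world(s,u,v)]])
E
```

```text
box [-216.6   -4.4  370.1] shift [  5.3 201.4 254.2] turn [ 0.04  0.37 -0.5 ]
7.8 [ 0.36 -0.39 -0.37]
150 (28 14 149) (26 -7 150) (25 -28 150)
154 (19 15 147) (18 -6 146) (18 -28 146)
158 (10 15 144) (9 -6 144) (10 -27 142)
162 (3 15 140) (3 -5 139) (2 -27 139)
166 (-1 16 135) (-2 -5 134) (-3 -26 135)
170 (-6 16 129) (-9 -4 131) (-11 -26 131)
174 (-16 16 128) (-15 -4 127) (-18 -25 128)
178 (-23 17 124) (-21 -4 122) (-23 -25 123)
182 (-29 17 120) (-31 -3 121) (-30 -25 119)
186 (-37 17 117) (-36 -3 116) (-39 -24 117)
190 (-42 18 112) (52 -10 36) (52 -34 35)
```

View pics/s7d.png

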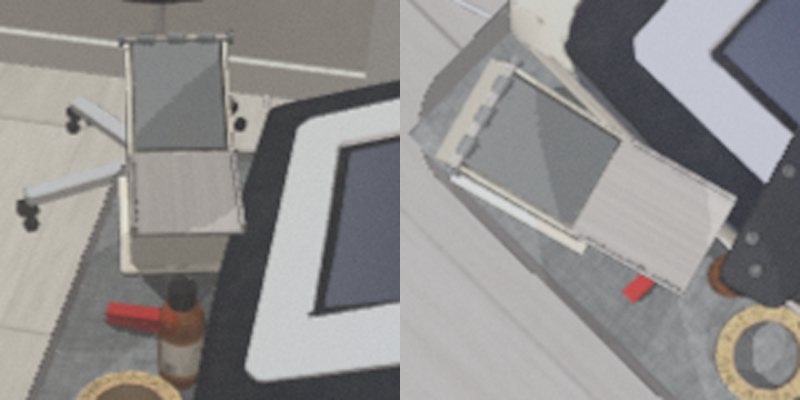

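Both views show the flap shut, the deck empty, and the bystanders (red spare clip and bottle) unmoved. The clip isn't visible anywhere outside, so it's in the bin, and the arm is clear. I'm handing in.

```bash
python3 -c "
from plant import finish_job
print(finish_job())"
```

```text
the job is handed in; nothing more can be done
None
```

I held the flap open with one finger, pushed the clip over the sill with the other, let the flap close and drew the arm clear, then handed the job in. The last pictures show the deck empty, the flap shut and both bystanders in place; the clip cannot be seen inside the closed bin, and no verdict came back.

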